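Raise the carousel pony on the toy shop's display lift

TASK

Stand the wooden pony upright on the small raised seat of the display stand, centred and lengthways along it (facing either way), and let go of it. Then press the stand's spring-return lever down past its first two clicks to the third and last click, so that the pony rises to its full height, and finish while still holding the lever pressed there; the lever springs back if released. Do not knock over the pony or disturb the other toys.

Things in the scene. Friction and masses are not known exactly. Their poses are not given: they have to be found in the camera images.
- pony_center (a point): Loose wooden toy pony, about 0.13 to 0.25 kg: base plate 76 x 40 x 8 mm, four legs, block body 68 long x 28 wide x 28 mm high with its middle 48 mm above the underside; head in front, 84 mm high, 30 to 68 mm ahead of the middle. Grip across the 28 mm body from above. This point: on its centre line, 45 mm above its underside. x points to its tail (head at -x), y across its width, z up.
- seat_top (a point): Centre of the seat's top face: a light wooden plank 76 mm long (x) x 36 mm wide (y) x 8 mm thick on a round post, no rim, 120 mm above the counter at rest. x along its length, y across, z up. It rises as the lever is pressed: 59.5 mm per rad, 50 mm at the third click.
- stand: Fixed display stand: grey housing 130 (x) x 310 (y) x 50 mm high; origin at the centre of its underside on the counter, front (bar side) faces -x. In its frame the seat is at (0, 90) mm and the lever pivot at (20, -90) mm; apart from seat and bar nothing rises above 130 mm.
- lever_pivot (a point): The lever's fixed pivot axis, 100 mm above the counter. Axes as the stand's: the lever turns about y, its arm points to the front (-x).
- press_bar (a point): The lever's handle, pressed down from above: black round bar 64 mm long (along the stand's y), 22 mm in diameter, across the end of the arm like a T. Origin at its centre, 95 mm from the pivot. At rest the arm is 0.42 rad above level (bar centre 139 mm high), at the third click 0.42 rad below (61 mm high); it swings on this arc in front of the housing.
- lever (a joint): Lever angle, rad: 0 at rest (up), grows as the bar is pressed; the arm is 0.42 minus this above level. Clicks at 0.28, 0.56 and 0.84, each marked by a fin beside the lever that the arm lines up with; stiffens past the third, stops at 0.92. A spring returns it to 0 from anywhere: pressing takes about 3 to 6 N at the bar in the clicks and 6 to 10 N over the bump before each.
- goose: Bystander: loose wooden goose on a round base 52 mm across, 119 mm high. Origin at the centre of its underside.
- truck: Bystander: loose wooden toy truck 95 x 60 x 58 mm high. Origin at the centre of its underside.
- ring_tower: Bystander: loose wooden stack of rings on a base 76 mm across, 102 mm high. Origin at the centre of its underside.

How it is judged (in metres and radians):
On the way, in this order (a step that is already met when the one before it is completed fails the run):
1. The pony stands upright, centred and lengthways on the seat, let go of, the lever still up (x of pony_center in the frame of seat_top between -0.016 and 0.016 m and y of pony_center in the frame of seat_top between -0.012 and 0.012 m and z of pony_center in the frame of seat_top between 0.039 and 0.051 m and angle between the x axis of pony_center and the x axis of seat_top, either way round below 0.3 rad and angle between pony_center's own z axis and vertical below 0.12 rad and contact force between pony and the fingers below 0.05 N and contact force between pony and the arm below 0.05 N and value of joint lever below 0.15 rad), for 0.3 s.
2. The lever is pressed to its third click and held there by the robot, the pony still standing on the raised seat (x of pony_center in the frame of seat_top between -0.016 and 0.016 m and y of pony_center in the frame of seat_top between -0.012 and 0.012 m and z of pony_center in the frame of seat_top between 0.039 and 0.051 m and angle between the x axis of pony_center and the x axis of seat_top, either way round below 0.3 rad and angle between pony_center's own z axis and vertical below 0.12 rad and contact force between pony and the fingers below 0.05 N and contact force between pony and the arm below 0.05 N and value of joint lever above 0.77 rad and (contact force between lever and the fingers above 1.5 N or contact force between lever and the arm above 1.5 N)), for 0.5 s.
At the end, for the whole second after the job is handed in: Robot presses the bar (over 1.5 N), lever still at 0.77 rad or more; pony untouched, upright within 0.12 rad on the raised seat, within 16 mm along and 12 mm across of its centre and 0.3 rad of its length, pony point over 202 mm high (all of step 2 and height (world z) of pony_center above 0.202 m and velocity of joint lever between -0.15 and 0.15 rad/s); the arm keeps its last pose, push and grip.
It fails at once if The pony is knocked over (angle between pony_center's own z axis and vertical above 1 rad).
It fails at once if The goose is disturbed (moved more than 30 mm or tipped over) (distance of goose from where it was at the start of the episode above 0.03 m or angle between goose's own z axis and vertical above 0.6 rad).
It fails at once if The truck is disturbed (moved more than 30 mm or tipped over) (distance of truck from where it was at the start of the episode above 0.03 m or angle between truck's own z axis and vertical above 0.6 rad).
It fails at once if The ring tower is disturbed (moved more than 30 mm or tipped over) (distance of ring_tower from where it was at the start of the episode above 0.03 m or angle between ring_tower's own z axis and vertical above 0.6 rad).
It also fails if it takes over 58 s, if anything falls off the work surface, if the arm or the gripper's body presses on something with over 40 N, if the wrist force passes 120 N, or if a joint passes its speed limit or range.

ROBOT

A 6-joint arm with a two-finger parallel gripper is mounted at the origin on the work surface. World frame = base frame: x ahead of the robot, y to its left, z up, the work surface at z = 0. Lengths are in m, angles in degrees, forces in N, time in s.
With the tool pointing down it reaches from about 0.25 to 0.725 m from the base axis. Payload 9.7 kg.
Tool frame: the origin (TCP) lies midway between the tips of the shut fingers; the grasp point (between the pads) lies 19 mm behind it (bot.pinch_z is the distance from the TCP to the grasp point, in m); z points along the fingers, y is the direction in which the jaws open and shut (so a half turn about z gives the same grasp; the last joint's range is limited). The gripper opens to 85 mm and grips with 20 to 120 N. Pads are 22 mm wide; open, the fingers measure 114 mm over their backs; the gripper's body (76 mm by 85 mm) begins 54 mm behind the grasp point. The pads swing forward as they close: fully open they stand 13 mm farther back than shut.
Start: joints at [0, 4.979, 10.078, 95.1, 0, 90], TCP at [0.55, -0, 0.231] pointing down, gripper open.
Joint ranges: [-179.16, 179.16], [-48.56, 103.87], [-65.8, 70.77], [-126.05, 130.52], [-82.76, 87.17], [-180, 180]. Speed limits (degrees/s): [127.2, 127.2, 147.25, 180, 180, 180].

INTERFACE

Orientations are given as [roll, pitch, yaw] about the fixed x, y, z axes, in that order (R = Rz(yaw) Ry(pitch) Rx(roll)).
In Python, from workcell import bot, imaging gives the robot as it stands.
- The arm moves only by the tool servo_tool, never from a script. Its argument "moves" is a list that holds one entry, the list of rows, each a list of 7 numbers: the turn, a rotation vector about the tool's x, y, z in rad, then the shift along the tool's x, y, z in cm, then the finger opening in cm, from 0 to 8.54. A call has 1 to 12 rows; each row shifts and turns the pose as measured when the row begins, along the tool's axes as they then stand; what a row does not reach is not made up. A row lasts 1/12 s, in which the tool goes at most 41.7 mm and 7.16 degrees, less where a joint would pass 70% of its speed; a pose out of reach is approached as far as the arm can. A call is refused whole if a number of a shift passes 4.17 or a number of a turn 0.125, either way. A call with a gripper value outside its range is refused whole. The fingers move at their own pace and stop on an object; "force" is the grip in N (left out, the last holds). Time passes only in rows, so rows that do not move let the fingers close. It gives the time, the measured TCP pose, the force and the opening at its end, in the units of the state.
- bot.get_obs(): the state, without advancing time (a new reading comes with each control period).
- imaging.camera(name): name is "scene" or "side" or "wrist"; returns the picture (480x640x3 uint8, blue, green, red); there is no depth.
- imaging.calibration(name): a dict with "fx", "fy", "cx", "cy" (pixels), "camera_from_world" (4x4, takes a point from world to camera coordinates). Camera axes: x right, y down, z forward; pixel columns grow to the right and rows downward; lengths in m; the calibration is good to about 2 mm. A picture is of the moment at which its call begins: read the wrist's pose just before it. calibration takes no time and is no camera call; for the wrist camera it gives the pose at the moment of the call.
- bot.job_done(): hands the job in, once; it reports no verdict.
The state is a dict: "time": time; "q": joint angles; "qd": joint speeds; "joint_efforts": joint torques, N m; "ee_pos": TCP position; "tcp_rot": TCP orientation; "wrist_force": force on the tool from outside, world axes, zero at the start; "torque": the same for the moment, N m; "opening": finger opening in m.
Only numpy, scipy, OpenCV 4.12 (cv2) and the standard library are available. Lean on these libraries where they do the work, as an engineer would, in place of code of your own. Each camera call takes 0.05 s, during which the arm holds its last target.

## Working session

There is one attempt and no reset: what is moved stays moved. The work goes in short steps, Python scripts to look and compute and a tool call to move; the robot and the scene stay as the last step left them, time stands still between calls to the robot, and variables do not carry over. Pictures are saved under pics/ and viewed, and the job is handed in when it is done.

Besides the shell and the picture viewer there is one more tool, called after "Call:" as name([rows], argument=value, ...), one row to a line, values as JSON. servo_tool: Moves the arm, as the interface text tells. Its arguments: {"type":"object","properties":{"moves":{"type":"array","items":{"type":"array","items":{"type":"array","items":{"type":"number"}}}},"force":{"type":"number"}},"required":["moves"]}

```bash
mkdir -p pics; ls; python3 - <<'E'
from workcell import bot, imaging
import cv2
print(bot.get_obs())
for n in ["scene","side","wrist"]:
    cv2.imwrite(f"pics/{n}0.png",imaging.camera(n)); c=imaging.calibration(n); print(n,c["fx"],c["cx"],c["cy"]); print(c["camera_from_world"])
E
```

```text
pics
{'time': 0.0, 'q': array([1.01753494e-04, 5.01200958e+00, 1.00331717e+01, 9.50990413e+01,
       6.23128839e-04, 8.99989203e+01]), 'qd': array([-0.01609507, -0.0029131 , -0.06303976, -0.07625253, -0.00450682,
       -0.00405643]), 'joint_efforts': array([ 7.68234549e-04, -5.20392072e+01,  4.64802504e+01,  1.63646933e-02,
        2.23589603e-05, -6.77332673e-05]), 'ee_pos': array([5.49767791e-01, 4.07591126e-06, 2.30562855e-01]), 'tcp_rot': array([-1.79922121e+02, -6.24595909e-04,  9.00011807e+01]), 'wrist_force': array([-0.0948874 ,  0.02701133,  0.06480056]), 'torque': array([ 0.00812053, -0.01357418,  0.03778945]), 'opening': 0.085113106915785}
scene 590.349770239623 319.3689518577925 233.46062441988235
[[-0.4031341   0.91513767 -0.00243846  0.20701617]
 [ 0.75911478  0.33291277 -0.55938702 -0.41699678]
 [-0.51110434 -0.22735906 -0.82890302  1.52464063]
 [ 0.          0.          0.          1.        ]]
side 533.0810654755284 329.2592464243453 239.09886711927146
[[-0.88468208 -0.46588604 -0.01696507  0.55738129]
 [-0.32896382  0.64963538 -0.68538798  0.26104016]
 [ 0.3303338  -0.60076957 -0.72798043  0.83764519]
 [ 0.          0.          0.          1.        ]]
wrist 384.6923127034194 319.2649950707069 240.26233625554667
[[ 9.99999207e-01 -2.70510262e-04 -1.22975648e-03 -5.50127506e-01]
 [ 7.80723235e-05 -9.61450840e-01  2.74976864e-01 -3.50382477e-02]
 [-1.25673447e-03 -2.74976742e-01 -9.61450057e-01  3.78820045e-01]
 [ 0.00000000e+00  0.00000000e+00  0.00000000e+00  1.00000000e+00]]
```

View pics/scene0.png

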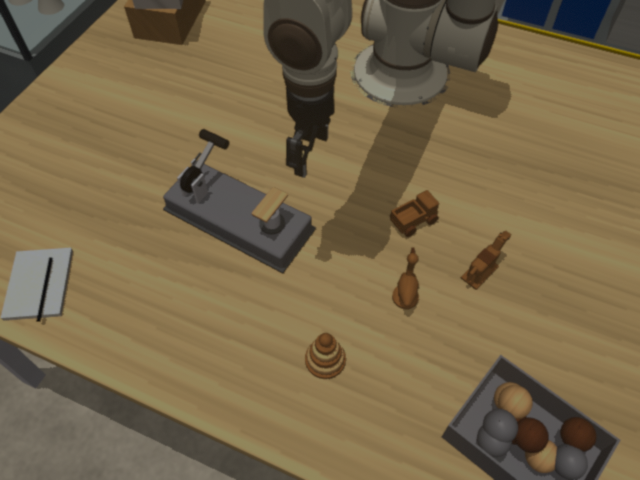

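View pics/side0.png

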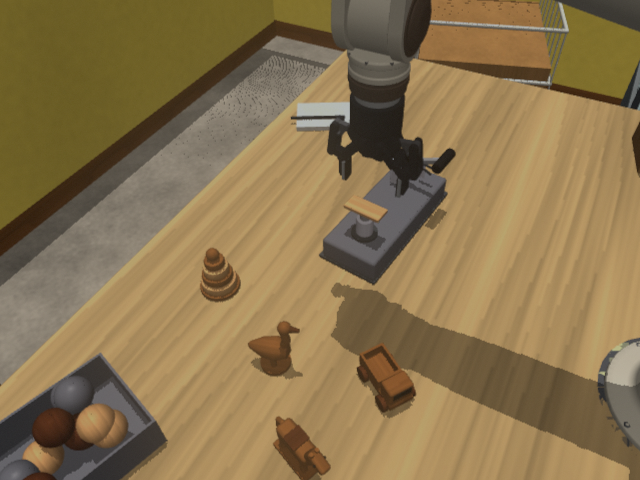

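View pics/wrist0.png

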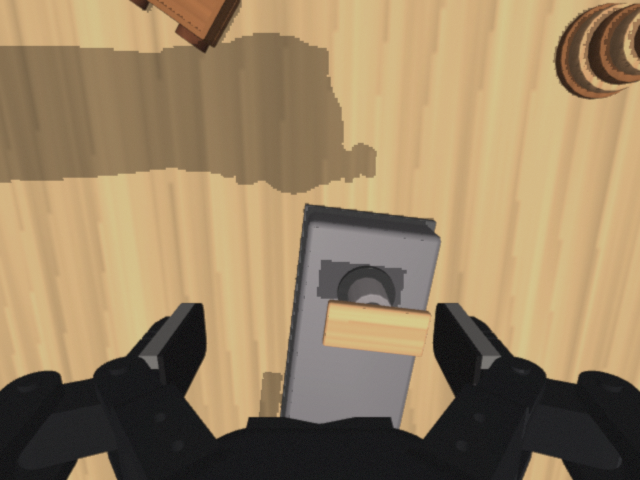

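Scene: the stand is centred near (240,215) px, with its bar at (213,138) and seat at (270,207). The pony is at (485,262), the goose at (407,285), the truck at (415,213) and the rings at (325,355). Next I'll enlarge the pony and compute rough positions.

```bash
cat > h.py <<'E'
import numpy as np, cv2
from workcell import bot, imaging
def ray(c,u,v,z):
    M=np.array(c["camera_from_world"]);R=M[:3,:3];t=M[:3,3]
    o=-R.T@t; d=R.T@np.array([(u-c["cx"])/c["fx"],(v-c["cy"])/c["fy"],1])
    return o+d*(z-o[2])/d[2]
def proj(c,p):
    M=np.array(c["camera_from_world"]);q=M[:3,:3]@np.asarray(p,float)+M[:3,3]
    return np.array([c["fx"]*q[0]/q[2]+c["cx"],c["fy"]*q[1]/q[2]+c["cy"]])
def grab(n,f):
    c=imaging.calibration(n);im=imaging.camera(n);cv2.imwrite(f,im);return c,im
E
python3 - <<'E'
from h import *
s=cv2.imread("pics/scene0.png");d=cv2.imread("pics/side0.png")
cv2.imwrite("pics/c1.png",cv2.resize(s[190:320,380:530],None,fx=5,fy=5*.9,interpolation=cv2.INTER_CUBIC)[:600])
cv2.imwrite("pics/c2.png",cv2.resize(d[310:480,240:430],None,fx=4,fy=3.5,interpolation=cv2.INTER_CUBIC))
cs=imaging.calibration("scene");cd=imaging.calibration("side");
for nm,u,v,z in [("pony",485,262,.048),("ponyhead",505,237,.084),("goose",407,300,0.0),("truck",413,218,.02),("rings",325,362,0.02),("bar",213,138,.139),("seat",270,207,.12)]: print(nm,ray(cs,u,v,z).round(3))
for nm,u,v,z in [("pony",299,447,.062),("head",320,460,.084),("goose",276,362,0.01),("truck",387,377,.03),("seat",366,209,.12),("bar",443,160,.139)]: print(nm,ray(cd,u,v,z).round(3))
E
```

```text
pony [0.505 0.348 0.048]
ponyhead [0.459 0.367 0.084]
goose [0.618 0.234 0.   ]
truck [0.441 0.183 0.02 ]
rings [0.807 0.141 0.02 ]
bar [ 0.501 -0.243  0.139]
seat [ 0.599 -0.065  0.12 ]
pony [0.489 0.356 0.062]
head [0.45  0.365 0.084]
goose [0.608 0.233 0.01 ]
truck [0.429 0.184 0.03 ]
seat [ 0.585 -0.064  0.12 ]
bar [ 0.502 -0.24   0.139]
```

```bash
python3 - <<'E'
from h import *
w=cv2.imread("pics/wrist0.png");c=imaging.calibration("wrist")
hsv=cv2.cvtColor(w,cv2.COLOR_BGR2HSV)
m=cv2.inRange(hsv,(5,60,120),(30,255,255)); m[:295]=0;m[365:]=0;m[:,:318]=0;m[:,440:]=0
n,l,st,ce=cv2.connectedComponentsWithStats(m)
for i in range(1,n): 
  if st[i,4]>500: print(st[i],ce[i]); mm=(l==i).astype(np.uint8)
k=cv2.findContours(mm,0,2)[0][0]; r=cv2.minAreaRect(k); print(r)
B=cv2.boxPoints(r);P=np.array([ray(c,*b,.12) for b in B]);print(P.round(4),P.mean(0))
for i in range(4): e=P[(i+1)%4]-P[i];print(np.linalg.norm(e),np.degrees(np.arctan2(e[1],e[0])))
E
```

```text
[ 323  295  117   70 5252] [382.49809596 329.52989337]
((381.0, 329.5), (69.0, 116.0), 90.0)
[[ 0.5529 -0.0427  0.12  ]
 [ 0.6357 -0.0427  0.12  ]
 [ 0.6405 -0.099   0.12  ]
 [ 0.5531 -0.0991  0.12  ]] [ 0.59553288 -0.07088173  0.12      ]
0.08273628766600051 0.01595842874520629
0.05657564479117393 -85.1254746868331
0.08740844413718074 -179.9683459872628
0.056396428889189165 90.13746599703134
```

View pics/c1.png

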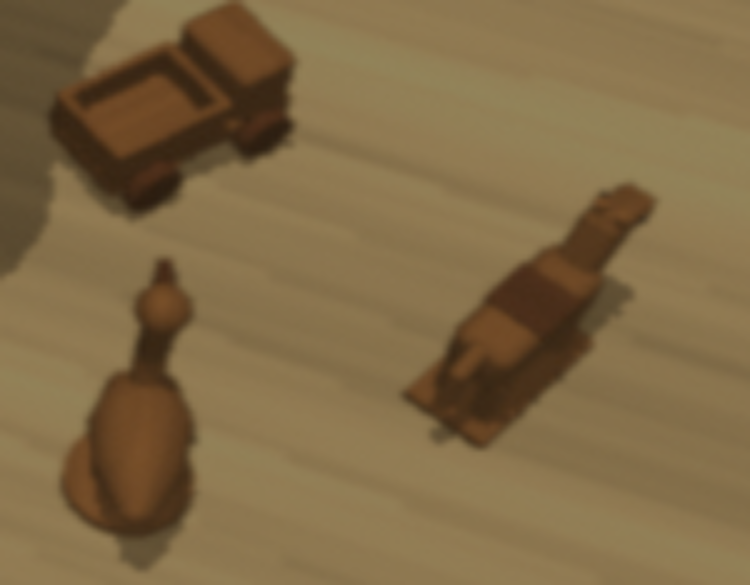

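```bash
python3 - <<'E'
from h import *
w=cv2.imread("pics/wrist0.png");c=imaging.calibration("wrist")
hsv=cv2.cvtColor(w,cv2.COLOR_BGR2HSV)
m=cv2.inRange(hsv,(5,60,60),(30,255,255)); 
m[:296]=0;m[360:]=0;m[:,:318]=0;m[:,432:]=0
m=cv2.morphologyEx(m,cv2.MORPH_OPEN,np.ones((5,5)))
cv2.imwrite("pics/sm.png",cv2.resize(np.hstack([w[280:380,300:460],cv2.cvtColor(m,8)[280:380,300:460]]),None,fx=2.5,fy=2.5))
k=max(cv2.findContours(m,0,2)[0],key=cv2.contourArea); r=cv2.minAreaRect(k); print(r)
# top face corners by eye: 
for b in [(329,302),(430,312),(424,356),(324,347)]: print(ray(c,*b,.12).round(4))
E
```

```text
((377.38262939453125, 329.47491455078125), (108.53440856933594, 57.34507369995117), 1.287328839302063)
[ 0.5572 -0.0481  0.12  ]
[ 0.6303 -0.056   0.12  ]
[ 0.6287 -0.0922  0.12  ]
[ 0.5538 -0.0846  0.12  ]
```

View pics/sm.png

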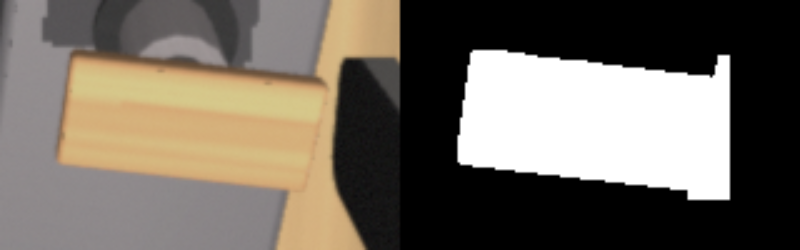

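View pics/c2.png

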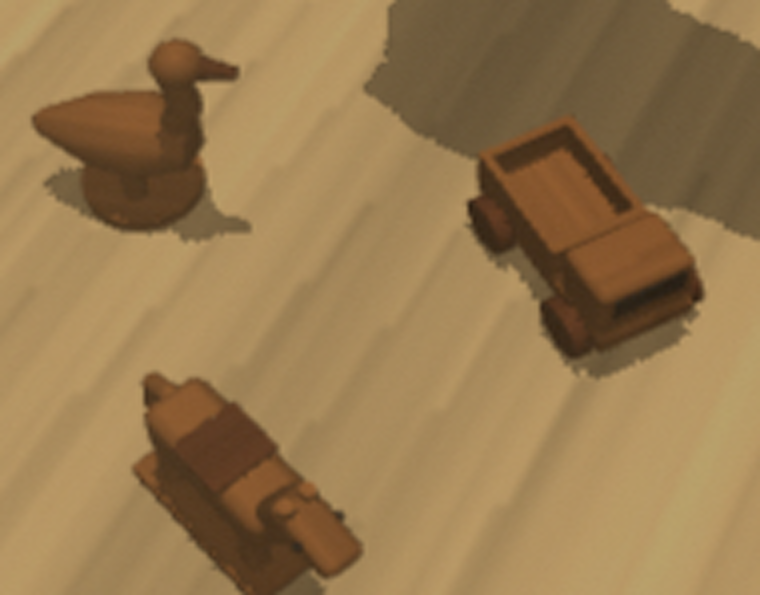

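The seat top centre is about (0.5925, -0.070) with its x axis at a yaw of about -6°. The pony is about (0.497, 0.352), head toward the base, with a yaw of about -18°. I'll move above the pony first, then turn.

Call:
servo_tool([
  [[0, 0, 0, 2, -0.3, 0, 8.5], [0, 0, 0, 3.8, -0.57, 0, 8.5], [0, 0, 0, 3.8, -0.57, 0, 8.5], [0, 0, 0, 3.8, -0.57, 0, 8.5], [0, 0, 0, 3.8, -0.57, 0, 8.5], [0, 0, 0, 3.8, -0.57, 0, 8.5], [0, 0, 0, 3.8, -0.57, 0, 8.5], [0, 0, 0, 3.8, -0.57, 0, 8.5], [0, 0, 0, 3.8, -0.57, 0, 8.5], [0, 0, 0, 2.8, -0.4, 0, 8.5], [0, 0, -0.06, 0, 0, 0, 8.5], [0, 0, -0.12, 0, 0, 0, 8.5]],
])

```text
time: 1.15
ee_pos: [0.4935, 0.3677, 0.2249]
tcp_rot: [-179.6, 0.1, 100.1]
wrist_force: [0.8, -0.6, 0.1]
opening: 0.0847
```

```bash
python3 - <<'E'
from h import *
o=bot.get_obs();print(o["time"],o["q"].round(1),o["ee_pos"].round(4),o["tcp_rot"].round(2))
E
```

```text
1.15 [3.660e+01 1.460e+01 2.030e+01 9.620e+01 1.000e-01 1.165e+02] [0.4935 0.3677 0.2249] [-1.7958e+02  1.1000e-01  1.0011e+02]
```

Call:
servo_tool([
  [[0, 0, -0.12, 0, 0, 0, 8.5], [0, 0, -0.12, 0, 0, 0, 8.5], [0, 0, -0.12, 0, 0, 0, 8.5], [0, 0, -0.12, 0, 0, 0, 8.5], [0, 0, -0.12, 0, 0, 0, 8.5], [0, 0, -0.12, 0, 0, 0, 8.5], [0, 0, -0.12, 0, 0, 0, 8.5], [0, 0, -0.12, 0, 0, 0, 8.5], [0, 0, -0.1, 0, 0, 0, 8.5], [0, 0, 0, 0, 0, 0, 8.5], [0, 0, 0, 0, 0, 0, 8.5]],
])

```text
time: 2.07
ee_pos: [0.4914, 0.3697, 0.2194]
tcp_rot: [-179.3, -0.7, 163.7]
wrist_force: [-0.2, -0.7, -0.5]
opening: 0.0852
```

```bash
python3 - <<'E'
from h import *
o=bot.get_obs();print(o["time"],o["q"].round(1),o["ee_pos"].round(4),o["tcp_rot"].round(2))
c,im=grab("wrist","pics/w1.png")
np.save("w1c.npy",c["camera_from_world"])
E
```

```text
2.0667 [36.9 15.  20.2 96.1  0.1 53.2] [0.4914 0.3697 0.2194] [-179.3    -0.65  163.69]
```

View pics/w1.png

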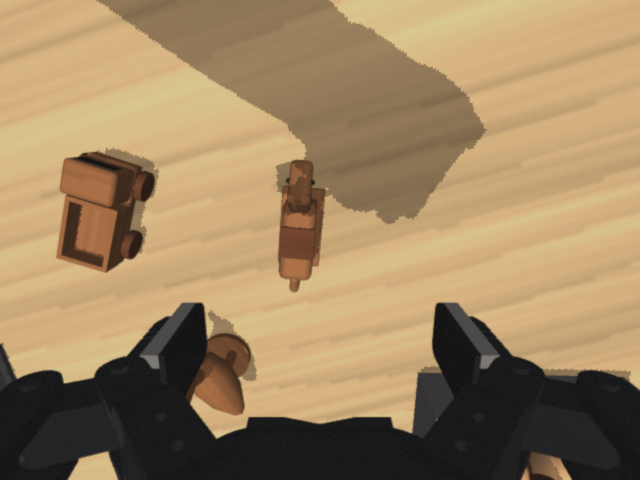

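The wrist view shows the pony nearly aligned with the image, saddle at (297,243), rump end at (296,279) and head at (301,170). The goose is at (225,370) and the truck at (97,212).

```bash
python3 - <<'E'
from h import *
im=cv2.imread("pics/w1.png")
cv2.imwrite("pics/w1c.png",cv2.resize(im[150:300,240:360],None,fx=4,fy=4,interpolation=cv2.INTER_CUBIC))
o=bot.get_obs();p=o["ee_pos"];c=imaging.calibration("wrist")
print("tcp->px",proj(c,p),"below at .06",proj(c,[p[0],p[1],.06]))
E
```

```text
tcp->px [317.75802018 308.21802027] below at .06 [320.80470146 222.17601848]
```

View pics/w1c.png

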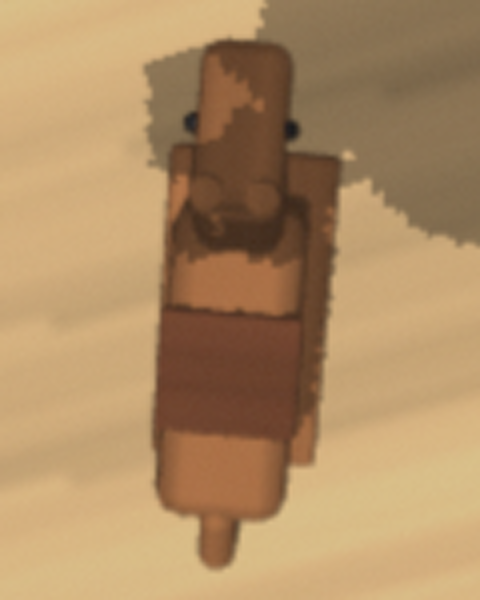

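```bash
python3 - <<'E'
from h import *
c=imaging.calibration("wrist")
f=lambda x,y,z: ray(c,240+x/4,150+y/4,z)
FR,RR,FL=f(341,157,.008),f(316,465,.008),f(172,146,.008)
print(FR,RR,FL,np.linalg.norm(FR-RR),np.linalg.norm(FR-FL))
e=RR-FR;print("yaw plate",np.degrees(np.arctan2(e[1],e[0])))
d=e/np.linalg.norm(e); print("plate centre",(FL+RR)/2, (FR+RR)/2+np.array([d[1],-d[0],0])*.02)
a,b=f(230,312,.063),f(224,437,.063);e=b-a
print("saddle",(a+b)/2,np.degrees(np.arctan2(e[1],e[0])),np.linalg.norm(e), np.linalg.norm(f(160,374,.063)-f(296,374,.063)))
h,t=f(247,45,.084),f(218,515,.06);e=t-h
print("nose,rump",h,t,np.degrees(np.arctan2(e[1],e[0])),np.linalg.norm(e))
print("rump-34mm",t-e/np.linalg.norm(e)*.034)
print(bot.get_obs()["tcp_rot"])
E
```

```text
[0.47381989 0.37865057 0.008     ] [0.54420157 0.35200976 0.008     ] [0.46049692 0.34197562 0.008     ] 0.07525498616290105 0.03901990643739737
yaw plate -20.73261003834306
plate centre [0.50234925 0.34699269 0.008     ] [0.50193059 0.34662531 0.008     ]
saddle [0.50258131 0.34612251 0.063     ] -19.859604956362066 0.026369341570546947 0.027560474241664214
nose,rump [0.43996266 0.37075584 0.084     ] [0.53194544 0.33483854 0.06      ] -21.329576209125957 0.10162128258984215
rump-34mm [0.50117025 0.34685559 0.06802981]
[-179.29700682   -0.65504032  163.67730803]
```

```bash
cat >> h.py <<'E'
from scipy.spatial.transform import Rotation as Rt
def delta(pos,yaw,pitch=0):
    o=bot.get_obs();R=Rt.from_euler("xyz",o["tcp_rot"],degrees=True)
    T=Rt.from_euler("xyz",[180,pitch,yaw],degrees=True)
    print("t",o["time"],"turn",(R.inv()*T).as_rotvec().round(4),"shift cm",(R.inv().apply(np.array(pos)-o["ee_pos"])*100).round(2))
E
python3 - <<'E'
from h import *
delta([.502,.3466,.031],159.5)
E
```

```text
t 2.1167 turn [-0.0127 -0.011   0.073 ] shift cm [-1.88 -1.69 18.84]
```

Call:
servo_tool([
  [[-0.0127, -0.011, 0.073, -1.88, -1.69, 1, 8.5], [0, 0, 0, 0, 0, 1, 8.5], [0, 0, 0, 0, 0, 2.5, 8.5], [0, 0, 0, 0, 0, 2.5, 8.5], [0, 0, 0, 0, 0, 1, 8.5], [0, 0, 0, 0, 0, 0, 8.5]],
])

```text
time: 2.62
ee_pos: [0.5054, 0.3478, 0.1369]
tcp_rot: [179.9, 0.1, 158.4]
wrist_force: [-0.1, -0.3, 0.6]
opening: 0.085
```

```bash
python3 - <<'E'
from h import *
delta([.502,.3466,.028],159.5)
c,im=grab("wrist","pics/w2.png")
E
```

```text
t 2.6167 turn [ 0.0024  0.0015 -0.0191] shift cm [ 0.29 -0.26 10.89]
```

View pics/w2.png

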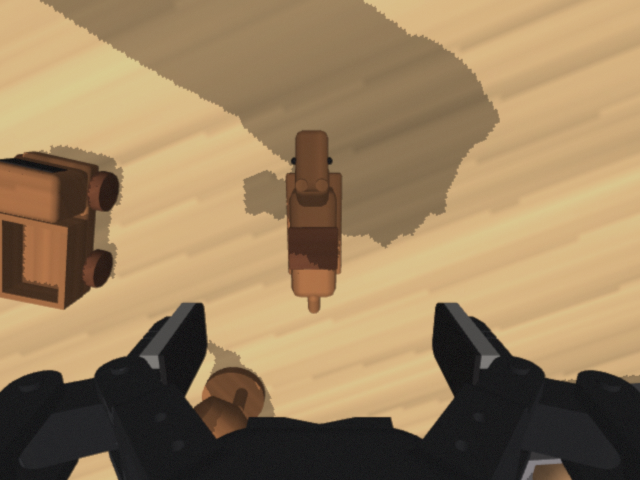

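Call:
servo_tool([
  [[0.0024, 0.0015, -0.019, 0.29, -0.26, 0.5, 8.5], [0, 0, 0, 0, 0, 2, 8.5], [0, 0, 0, 0, 0, 2.5, 8.5], [0, 0, 0, 0, 0, 2.5, 8.5], [0, 0, 0, 0, 0, 1.5, 8.5], [0, 0, 0, 0, 0, 0.7, 8.5], [0, 0, 0, 0, 0, 0, 8.5]],
])

```text
time: 3.25
ee_pos: [0.5044, 0.3501, 0.0468]
tcp_rot: [179.4, 0.4, 159.8]
wrist_force: [0.3, 0.7, 0.4]
opening: 0.0847
```

```bash
python3 - <<'E'
from h import *
delta([.502,.3466,.028],159.5)
c,im=grab("wrist","pics/w3.png")
E
```

```text
t 3.25 turn [0.0106 0.0071 0.005 ] shift cm [ 0.12 -0.44  1.87]
```

View pics/w3.png

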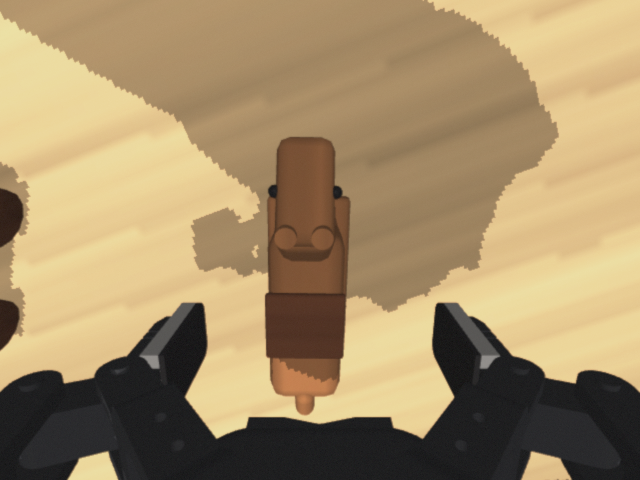

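Call:
servo_tool([
  [[0.0106, 0.0071, 0.005, 0.12, -0.44, 0.6, 8.5], [0, 0, 0, 0, 0, 0.8, 8.5], [0, 0, 0, 0, 0, 0.3, 8.5], [0, 0, 0, 0, 0, 0, 8.5]],
])

```text
time: 3.63
ee_pos: [0.5038, 0.3478, 0.0341]
tcp_rot: [179.7, 0.2, 159.5]
wrist_force: [-0.2, 0.0, -0.0]
opening: 0.0852
```

```bash
python3 - <<'E'
from h import *
delta([.502,.3466,.028],159.5)
E
```

```text
t 3.6333 turn [ 0.0048  0.0034 -0.    ] shift cm [ 0.13 -0.18  0.61]
```

Close with a moderate grip.

Call:
servo_tool([
  [[0.0048, 0.0034, 0, 0.13, -0.2, 0.4, 8.5], [0, 0, 0, 0, 0, 0, 8.5], [0, 0, 0, 0, 0, 0, 6], [0, 0, 0, 0, 0, 0, 4], [0, 0, 0, 0, 0, 0, 2], [0, 0, 0, 0, 0, 0, 2], [0, 0, 0, 0, 0, 0, 2], [0, 0, 0, 0, 0, 0, 2], [0, 0, 0, 0, 0, 0, 2]],
], force=30)

```text
time: 4.38
ee_pos: [0.5023, 0.3465, 0.0308]
tcp_rot: [180.0, 0.0, 159.5]
wrist_force: [1.4, -0.1, -0.5]
opening: 0.0281
```

```bash
python3 - <<'E'
from h import *
delta([.502,.3466,.028],159.5)
c,im=grab("wrist","pics/w4.png")
E
```

```text
t 4.3833 turn [ 0.0007  0.0006 -0.0001] shift cm [ 0.03 -0.    0.28]
```

View pics/w4.png

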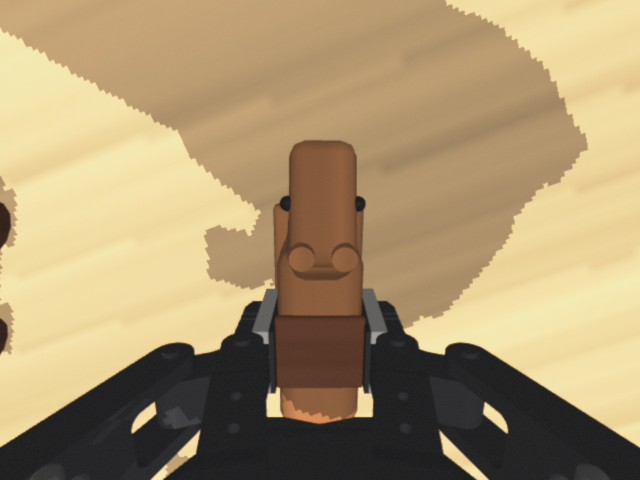

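Call:
servo_tool([
  [[0, 0, 0, 0, 0, 0, 2], [0, 0, 0, 0, 0, -0.5, 2], [0, 0, 0, 0, 0, -1.5, 2], [0, 0, 0, 0, 0, -2.5, 2], [0, 0, 0, 0, 0, -3, 2], [0, 0, 0, 0, 0, -3, 2], [0, 0, 0, 0, 0, -3, 2], [0, 0, 0, 0, 0, -3, 2], [0, 0, 0, 0, 0, -3, 2], [0, 0, 0, 0, 0, -1.5, 2], [0, 0, 0, 0, 0, -0.5, 2], [0, 0, 0, 0, 0, 0, 2]],
], force=45)

```text
time: 5.43
ee_pos: [0.4997, 0.345, 0.2546]
tcp_rot: [-179.7, -0.2, 159.5]
wrist_force: [0.5, 0.3, -3.0]
opening: 0.0281
```

```bash
python3 - <<'E'
from h import *
delta([.5925,-.02,.24],174)
c,im=grab("wrist","pics/w5.png")
E
```

```text
t 5.4333 turn [-0.0042 -0.0042 -0.253 ] shift cm [-21.48 -30.93   1.53]
```

View pics/w5.png

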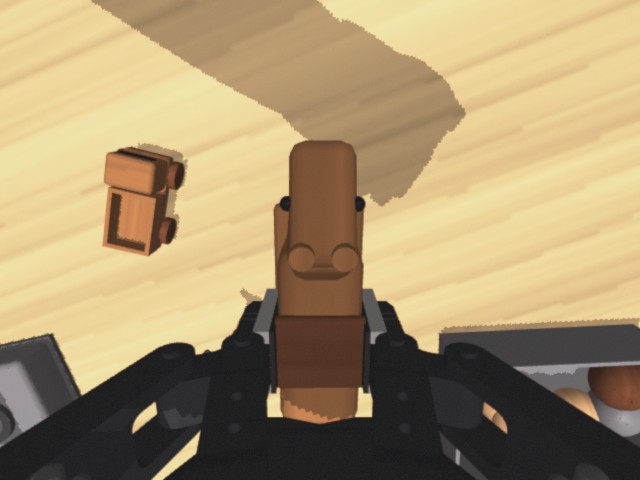

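The pony is held square, unchanged since the grasp. Now I'll traverse toward the seat.

Call:
servo_tool([
  [[0, 0, 0, -0.5, -0.7, 0, 2], [0, 0, 0, -1.2, -1.7, 0, 2], [0, 0, 0, -2, -2.9, 0, 2], [0, 0, 0, -2.2, -3.2, 0, 2], [0, 0, 0, -2.2, -3.2, 0, 2], [0, 0, 0, -2.2, -3.2, 0, 2], [0, 0, 0, -2.2, -3.2, 0, 2], [0, 0, 0, -2.2, -3.2, 0, 2], [0, 0, 0, -2.2, -3.2, 0, 2], [0, 0, 0, -2, -2.9, 0, 2], [0, 0, 0, -1.2, -1.7, 0, 2], [0, 0, 0, -0.5, -0.7, 0, 2]],
])

```text
time: 6.48
ee_pos: [0.5846, -0.0263, 0.2314]
tcp_rot: [-178.7, -1.7, 159.8]
wrist_force: [0.1, 0.7, -2.3]
opening: 0.0277
```

```bash
python3 - <<'E'
from h import *
delta([.5925,-.0702,.22],174)
E
```

```text
t 6.4833 turn [-0.0195 -0.0319 -0.2467] shift cm [-2.29 -3.82  1.17]
```

Call:
servo_tool([
  [[-0.01, -0.016, -0.08, -0.8, -1.3, 0, 2], [-0.01, -0.016, -0.08, -0.8, -1.3, 0, 2], [0, 0, -0.08, -0.5, -0.8, 0, 2], [0, 0, 0, 0, 0, 0, 2], [0, 0, 0, 0, 0, 0, 2]],
])

```text
time: 6.9
ee_pos: [0.5924, -0.0696, 0.2232]
tcp_rot: [-180.0, -0.6, 173.8]
wrist_force: [-0.3, 0.6, -2.1]
opening: 0.0276
```

```bash
python3 - <<'E'
from h import *
delta([.5925,-.0702,.22],174)
cd,d=grab("side","pics/d1.png");cs,s=grab("scene","pics/s1.png");c,w=grab("wrist","pics/w6.png")
def crop(im,n,x,y,w,h,k): cv2.imwrite(n,cv2.resize(im[y:y+h,x:x+w],None,fx=k,fy=k,interpolation=cv2.INTER_CUBIC))
crop(d,"pics/d1c.png",310,130,160,150,4);crop(s,"pics/s1c.png",150,110,180,150,4)
E
```

```text
t 6.9 turn [-0.0004 -0.01   -0.0033] shift cm [-0.02 -0.06  0.32]
```

View pics/d1c.png

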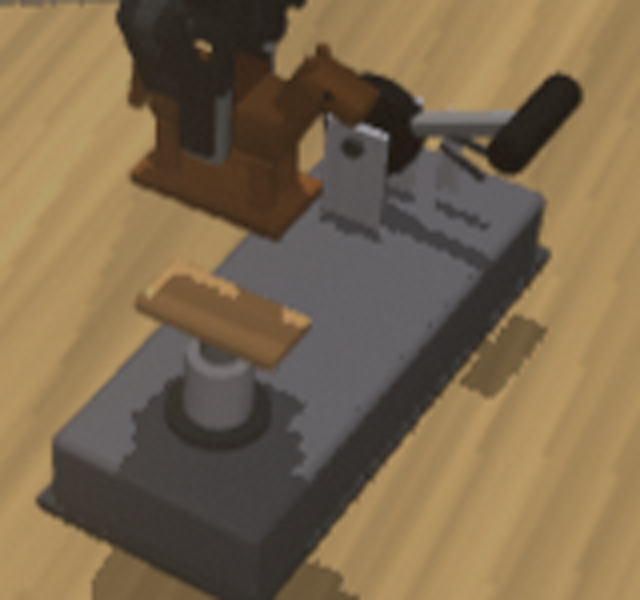

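View pics/s1c.png

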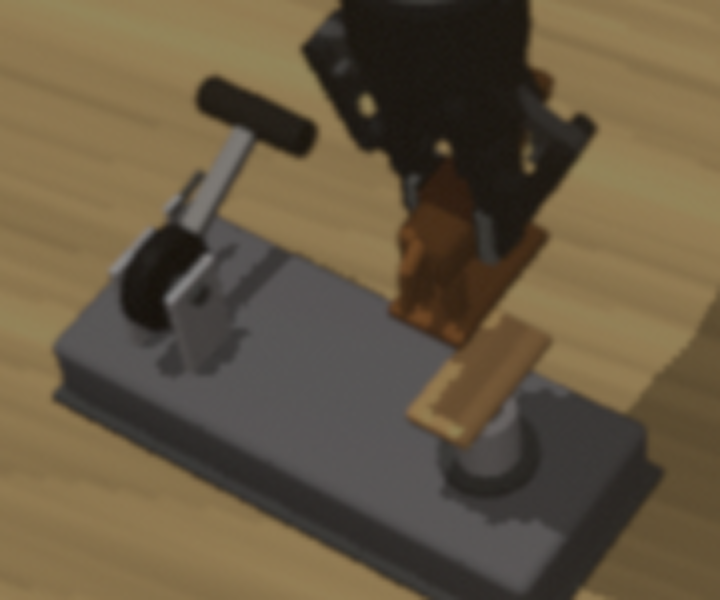

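View pics/w6.png

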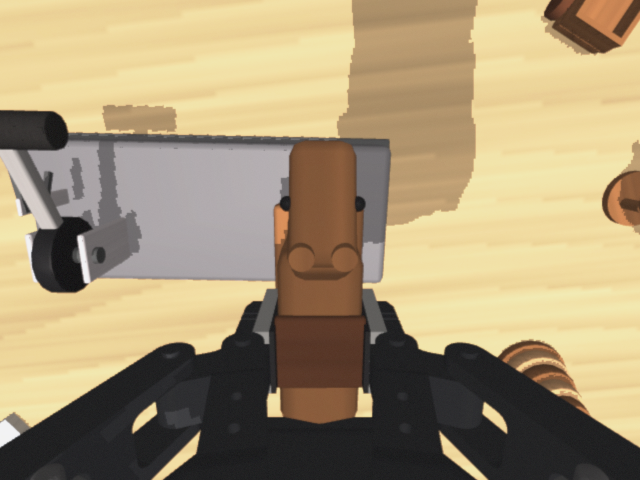

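```bash
python3 - <<'E'
from h import *
cs=imaging.calibration("scene");cd=imaging.calibration("side")
fs=lambda x,y,z: ray(cs,150+x/4,110+y/4,z); fd=lambda x,y,z: ray(cd,310+x/4,130+y/4,z)
S=np.array([fs(*p,.12) for p in [(408,412),(462,440),(551,337),(505,314)]]);print("scene seat",S.mean(0),S.round(3)[:,:2].tolist())
e=(S[2]+S[3]-S[0]-S[1]);print(np.degrees(np.arctan2(e[1],e[0])), np.linalg.norm(e)/2)
D=np.array([fd(*p,.12) for p in [(137,295),(188,258),(311,322),(270,356)]]);print("side seat",D.mean(0),D.round(3)[:,:2].tolist())
e=D[1]+D[2]-D[0]-D[3]
# pony plate corners, top z = .1925+.008
P=np.array([fd(*p,.2004) for p in [(132,175),(272,228),(323,183)]]);print("side plate",((P[0]+P[2])/2),P.round(3)[:,:2].tolist())
Q=np.array([fs(*p,.2004) for p in [(390,308),(462,338),(550,233)]]);print("scene plate",((Q[0]+Q[2])/2),Q.round(3)[:,:2].tolist())
E
```

```text
scene seat [ 0.59207872 -0.06796324  0.12      ] [[0.626, -0.09], [0.63, -0.06], [0.558, -0.047], [0.554, -0.074]]
168.9309373811177 0.07357534204899215
side seat [ 0.58690377 -0.07005965  0.12      ] [[0.627, -0.059], [0.617, -0.093], [0.548, -0.079], [0.555, -0.05]]
side plate [ 0.58684671 -0.06505802  0.2004    ] [[0.625, -0.049], [0.556, -0.044], [0.549, -0.081]]
scene plate [ 0.59268305 -0.06695124  0.2004    ] [[0.627, -0.09], [0.629, -0.053], [0.558, -0.044]]
```

```bash
python3 - <<'E'
from h import *
c=imaging.calibration("wrist");w=cv2.imread("pics/w6.png")
cv2.imwrite("pics/w6c.png",cv2.resize(w[90:300,0:400],None,fx=2,fy=2,interpolation=cv2.INTER_CUBIC))
a,b=ray(c,120,278,.05),ray(c,275,282,.05);e=b-a;print(a,b,np.degrees(np.arctan2(e[1],e[0]))-90)
a,b=ray(c,80,138,.05),ray(c,385,143,.05);e=b-a;print(a,b,np.degrees(np.arctan2(e[1],e[0]))-90)
a,b=ray(c,381,282,.05),ray(c,389,143,.05);e=a-b;print(a,b,np.degrees(np.arctan2(e[1],e[0])),np.linalg.norm(e))
E
```

```text
[ 0.6278179  -0.24802081  0.05      ] [ 0.64606526 -0.11316281  0.05      ] -7.705772386826666
[ 0.50799467 -0.25068481  0.05      ] [ 0.53771985 -0.00951259  0.05      ] -7.026434164189325
[ 0.65602844 -0.02028931  0.05      ] [ 0.53806033 -0.00633515  0.05      ] -6.746027874939639 0.11879053501362204
```

View pics/w6c.png

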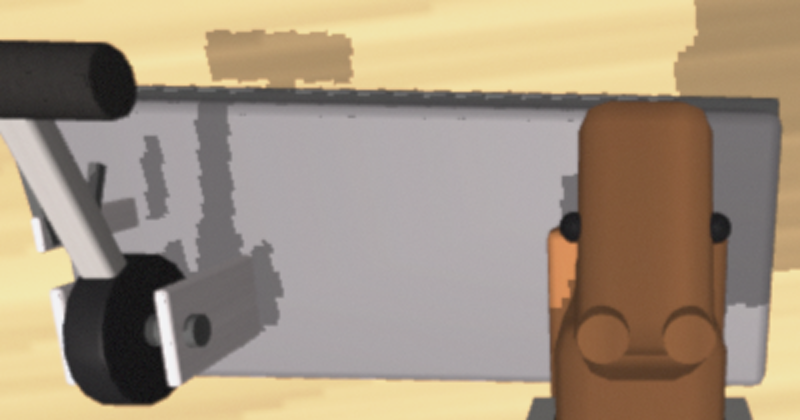

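Call:
servo_tool([
  [[0, -0.01, 0.014, 0.1, -0.05, 1, 2], [0, 0, 0, 0, 0, 1.5, 2], [0, 0, 0, 0, 0, 1.5, 2], [0, 0, 0, 0, 0, 0.8, 2], [0, 0, 0, 0, 0, 0.3, 2], [0, 0, 0, 0, 0, 0, 2]],
])

```text
time: 7.55
ee_pos: [0.5916, -0.0643, 0.1721]
tcp_rot: [180.0, 0.2, 173.0]
wrist_force: [-0.3, -0.7, -2.8]
opening: 0.0278
```

```bash
python3 - <<'E'
from h import *
delta([.591,-.070,.1515],173)
E
```

```text
t 7.55 turn [ 0.0001  0.0032 -0.0008] shift cm [ 0.   -0.57  2.06]
```

Call:
servo_tool([
  [[0, 0.003, 0, 0, -0.57, 0.4, 2], [0, 0, 0, 0, 0, 0.4, 2], [0, 0, 0, 0, 0, 0.2, 2], [0, 0, 0, 0, 0, 0, 2]],
])

```text
time: 7.88
ee_pos: [0.5916, -0.07, 0.1632]
tcp_rot: [180.0, 0.1, 173.0]
wrist_force: [0.6, 0.4, -2.2]
opening: 0.0279
```

```bash
python3 - <<'E'
from h import *
delta([.591,-.070,.1515],173)
cd,d=grab("side","pics/d2.png");cs,s=grab("scene","pics/s2.png")
def crop(im,n,x,y,w,h,k): cv2.imwrite(n,cv2.resize(im[y:y+h,x:x+w],None,fx=k,fy=k,interpolation=cv2.INTER_CUBIC))
crop(d,"pics/d2c.png",320,140,120,110,5);crop(s,"pics/s2c.png",210,130,120,110,5)
E
```

```text
t 7.8833 turn [ 0.0001  0.0021 -0.0008] shift cm [ 0.06 -0.01  1.17]
```

View pics/d2c.png

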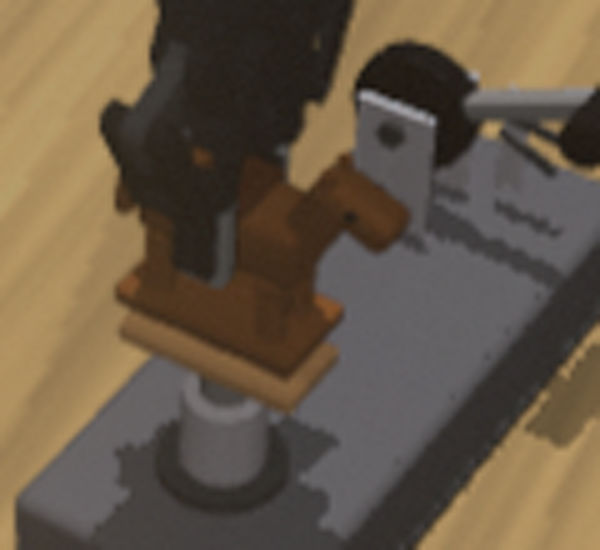

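View pics/s2c.png

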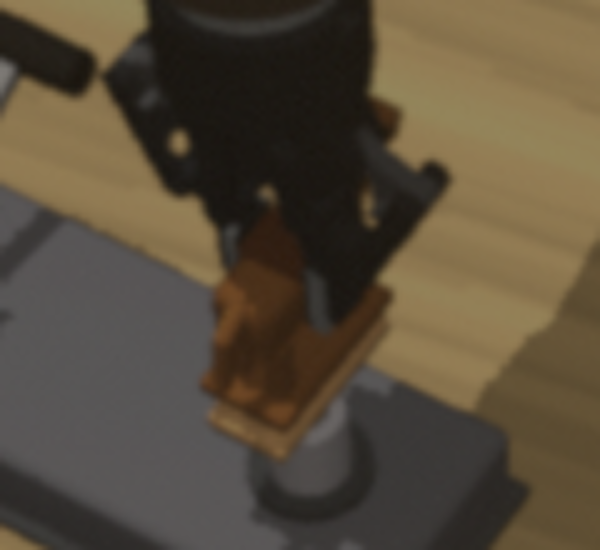

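Both views show the plate squarely over the seat with a gap of about 1 cm. I'll lower it gently.

Call:
servo_tool([
  [[0, 0.002, 0, 0.03, 0, 0.3, 2], [0, 0, 0, 0, 0, 0.3, 2], [0, 0, 0, 0, 0, 0.2, 2], [0, 0, 0, 0, 0, 0.1, 2], [0, 0, 0, 0, 0, 0, 2]],
])

```text
time: 8.4
ee_pos: [0.5917, -0.07, 0.1543]
tcp_rot: [180.0, 0.1, 172.9]
wrist_force: [0.5, 1.6, -1.4]
opening: 0.0281
```

```bash
python3 - <<'E'
from h import *
delta([.591,-.070,.1515],173)
E
```

```text
t 8.4 turn [ 0.0002  0.0013 -0.001 ] shift cm [ 0.07 -0.01  0.28]
```

Call:
servo_tool([
  [[0, 0.001, 0, 0.03, 0, 0.15, 2], [0, 0, 0, 0, 0, 0.15, 2], [0, 0, 0, 0, 0, 0, 2], [0, 0, 0, 0, 0, 0, 2]],
])

```text
time: 8.73
ee_pos: [0.5913, -0.0699, 0.151]
tcp_rot: [180.0, 0.0, 172.9]
wrist_force: [-0.2, 0.3, -2.4]
opening: 0.0277
```

Call:
servo_tool([
  [[0, 0, 0, 0, 0, 0.1, 2], [0, 0, 0, 0, 0, 0, 2], [0, 0, 0, 0, 0, 0, 2]],
])

```text
time: 8.98
ee_pos: [0.5915, -0.07, 0.1509]
tcp_rot: [180.0, 0.1, 172.9]
wrist_force: [-0.1, -0.9, -1.5]
opening: 0.028
```

```bash
python3 - <<'E'
from h import *
delta([.591,-.070,.1515],173)
cd,d=grab("side","pics/d3.png")
def crop(im,n,x,y,w,h,k): cv2.imwrite(n,cv2.resize(im[y:y+h,x:x+w],None,fx=k,fy=k,interpolation=cv2.INTER_CUBIC))
crop(d,"pics/d3c.png",320,140,120,110,5)
print(bot.get_obs()["wrist_force"])
E
```

```text
t 8.9833 turn [ 0.0001  0.0014 -0.0009] shift cm [ 0.05 -0.   -0.06]
[-0.19295969  0.22066297 -2.08864299]
```

View pics/d3c.png

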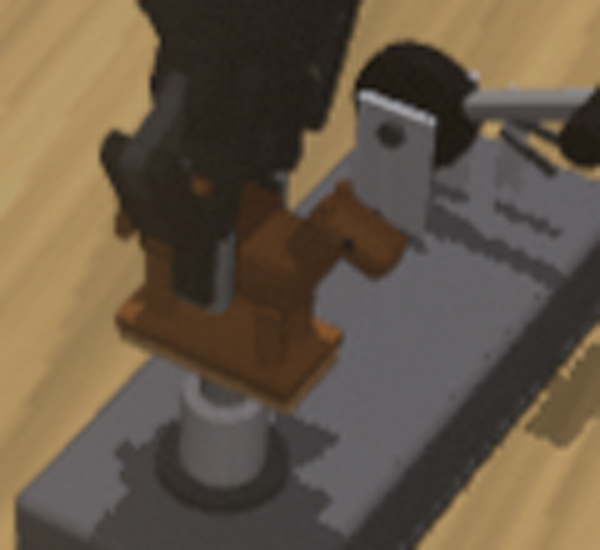

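Call:
servo_tool([
  [[0, 0, 0, 0, 0, 0.2, 2], [0, 0, 0, 0, 0, 0, 2], [0, 0, 0, 0, 0, 0, 2]],
])

```text
time: 9.28
ee_pos: [0.5919, -0.0702, 0.151]
tcp_rot: [-180.0, 0.2, 172.9]
wrist_force: [0.4, -0.9, -2.0]
opening: 0.0281
```

Call:
servo_tool([
  [[0, 0, 0, 0, 0, 0.25, 2], [0, 0, 0, 0, 0, 0.1, 2]],
])

```text
time: 9.45
ee_pos: [0.5924, -0.0705, 0.1504]
tcp_rot: [-180.0, 0.5, 172.9]
wrist_force: [-4.1, 1.0, 7.8]
opening: 0.0277
```

Contact is made, with +7.8 N upward. I'll ease off and release slowly.

Call:
servo_tool([
  [[0, 0, 0, 0, 0, -0.05, 2], [0, 0, 0, 0, 0, 0, 2.8], [0, 0, 0, 0, 0, 0, 3.2], [0, 0, 0, 0, 0, 0, 3.8], [0, 0, 0, 0, 0, 0, 5], [0, 0, 0, 0, 0, 0, 6.5], [0, 0, 0, 0, 0, 0, 8.5], [0, 0, 0, 0, 0, 0, 8.5], [0, 0, 0, 0, 0, 0, 8.5], [0, 0, 0, 0, 0, 0, 8.5], [0, 0, 0, 0, 0, 0, 8.5]],
], force=20)

```text
time: 10.37
ee_pos: [0.5925, -0.0705, 0.1496]
tcp_rot: [-180.0, 0.4, 172.9]
wrist_force: [0.4, -0.6, 0.6]
opening: 0.0847
```

```bash
python3 - <<'E'
from h import *
delta([.592,-.0703,.27],173)
cd,d=grab("side","pics/d4.png");cs,s=grab("scene","pics/s4.png");c,w=grab("wrist","pics/w7.png")
def crop(im,x,y,w,h,k): return cv2.resize(im[y:y+h,x:x+w],None,fx=k,fy=k,interpolation=cv2.INTER_CUBIC)
cv2.imwrite("pics/x4.png",np.hstack([crop(d,330,140,110,110,3.6),crop(s,210,130,110,110,3.6)]))
E
```

```text
t 10.3667 turn [-0.0005  0.0073 -0.0013] shift cm [ -0.04   0.   -12.04]
```

View pics/x4.png

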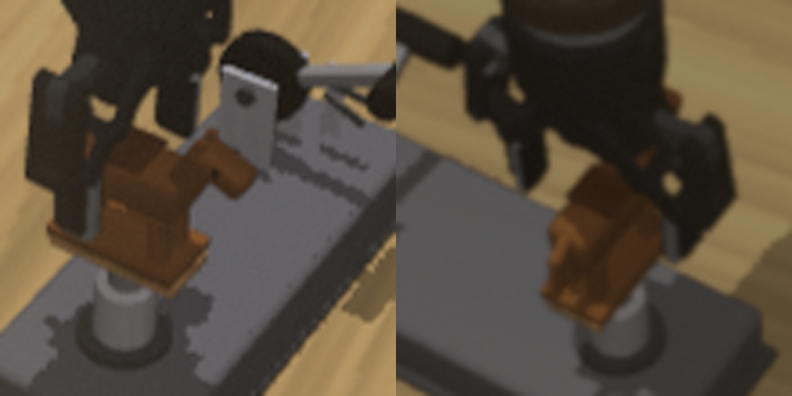

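View pics/w7.png

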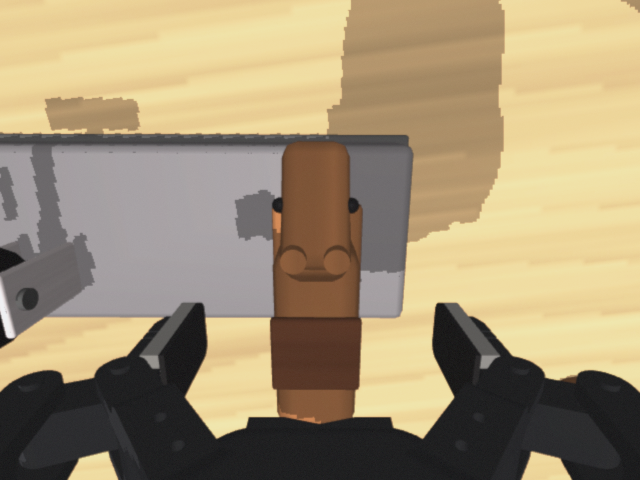

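Released, and the pony stands on the seat. Retreating straight up.

Call:
servo_tool([
  [[0, 0.005, 0, 0, 0, -0.8, 8.5], [0, 0, 0, 0, 0, -1.5, 8.5], [0, 0, 0, 0, 0, -2, 8.5], [0, 0, 0, 0, 0, -2.5, 8.5], [0, 0, 0, 0, 0, -2.5, 8.5], [0, 0, 0, 0, 0, -2.5, 8.5], [0, 0, 0, 0, 0, -1.5, 8.5], [0, 0, 0, 0, 0, 0, 8.5], [0, 0, 0, 0, 0, 0, 8.5]],
])

```text
time: 11.27
ee_pos: [0.5909, -0.0702, 0.2914]
tcp_rot: [-180.0, -0.0, 172.9]
wrist_force: [-0.4, -0.3, -0.8]
opening: 0.0846
```

```bash
python3 - <<'E'
from h import *
delta([.592,-.0703,.27],173)
cd,d=grab("side","pics/d5.png");cs,s=grab("scene","pics/s5.png");c,w=grab("wrist","pics/w8.png")
np.save("w8c.npy",c["camera_from_world"])
def crop(im,x,y,w,h,k): return cv2.resize(im[y:y+h,x:x+w],None,fx=k,fy=k,interpolation=cv2.INTER_CUBIC)
cv2.imwrite("pics/x5.png",np.hstack([crop(d,330,140,110,110,3.6),crop(s,210,130,110,110,3.6)]))
E
```

```text
t 11.2667 turn [-0.0004 -0.0002 -0.0013] shift cm [-0.11  0.01  2.14]
```

View pics/x5.png

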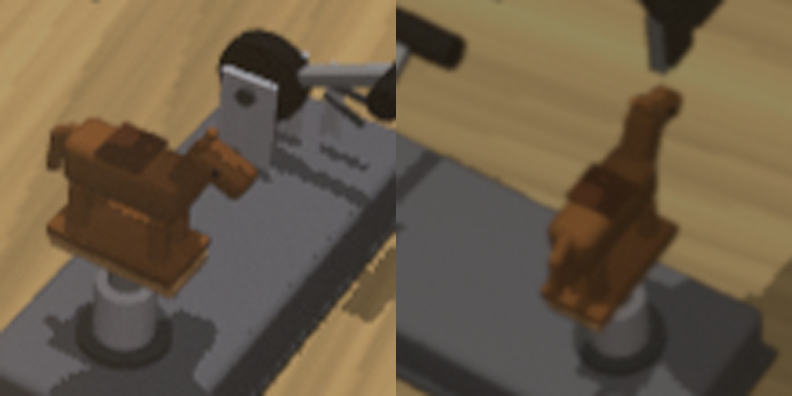

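View pics/w8.png

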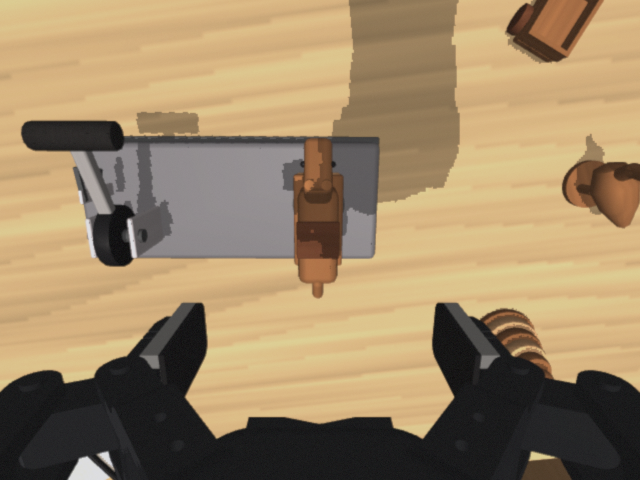

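The pony stands square on the seat, saddle at (318,239) in the wrist view. The bar is at about (73,136).

```bash
python3 - <<'E'
from h import *
c=imaging.calibration("wrist");w=cv2.imread("pics/w8.png")
cv2.imwrite("pics/w8c.png",cv2.resize(w[100:310,0:380],None,fx=2,fy=2,interpolation=cv2.INTER_CUBIC))
print("saddle",ray(c,318,239,.183))
g=cv2.cvtColor(w,6);m=((g<55)*255).astype(np.uint8);m[:110]=0;m[156:]=0;m[:,130:]=0
m=cv2.morphologyEx(m,cv2.MORPH_OPEN,np.ones((9,9)))
k=max(cv2.findContours(m,0,2)[0],key=cv2.contourArea);r=cv2.minAreaRect(k);print(r)
(u,v)=r[0];print("bar",ray(c,u,v,.139),[ray(c,x,v,.139) for x in (23,122)])
s=cv2.imread("pics/s5.png");cs=imaging.calibration("scene")
g=cv2.cvtColor(s,6);m=((g<50)*255).astype(np.uint8);m[:120]=0;m[155:]=0;m[:,:195]=0;m[:,235:]=0
k=max(cv2.findContours(m,0,2)[0],key=cv2.contourArea);r=cv2.minAreaRect(k);print(r,"bar scene",ray(cs,*r[0],.139))
E
```

```text
saddle [ 0.59117898 -0.07052563  0.183     ]
((72.5, 135.5), (29.0, 99.0), 90.0)
bar [ 0.5026095  -0.24160535  0.139     ] [array([ 0.4981149 , -0.27774069,  0.139     ]), array([ 0.50710443, -0.20546736,  0.139     ])]
((213.60003662109375, 138.80001831054688), (30.4105224609375, 8.944271087646484), 26.56505012512207) bar scene [ 0.50236392 -0.24093214  0.139     ]
```

View pics/w8c.png

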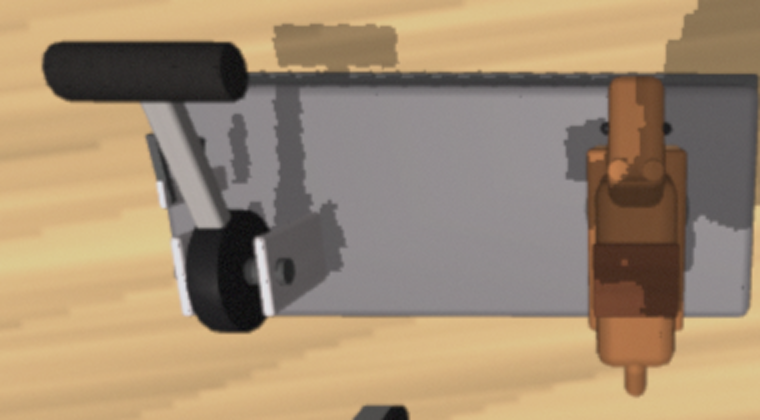

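```bash
python3 - <<'E'
from h import *
delta([.4993,-.241,.20],173)
E
```

```text
t 11.4167 turn [-0.0004 -0.0027 -0.0013] shift cm [  6.91 -18.07   9.01]
```

Call:
servo_tool([
  [[0, 0, 0, 0.3, -0.8, 0, 0], [0, 0, 0, 0.7, -1.8, 0, 0], [0, 0, 0, 1, -2.6, 0, 0], [0, 0, 0, 1, -2.6, 0, 0], [0, 0, 0, 1, -2.6, 0, 0], [0, 0, 0, 1, -2.6, 0, 0], [0, 0, 0, 0.9, -2.4, 0, 0], [0, 0, 0, 0.6, -1.6, 0, 0], [0, 0, 0, 0.2, -0.6, 0, 0], [0, 0, 0, 0, 0, 0, 0], [0, 0, 0, 0, 0, 0, 0]],
], force=40)

```text
time: 12.33
ee_pos: [0.4921, -0.2449, 0.2772]
tcp_rot: [179.8, -1.3, 173.0]
wrist_force: [0.1, 1.0, 0.3]
opening: -0.0002
```

```bash
python3 - <<'E'
from h import *
delta([.4993,-.241,.20],173)
c,w=grab("wrist","pics/w9.png")
E
```

```text
t 12.3333 turn [ 0.0028 -0.0221  0.0001] shift cm [-0.83  0.46  7.7 ]
```

View pics/w9.png

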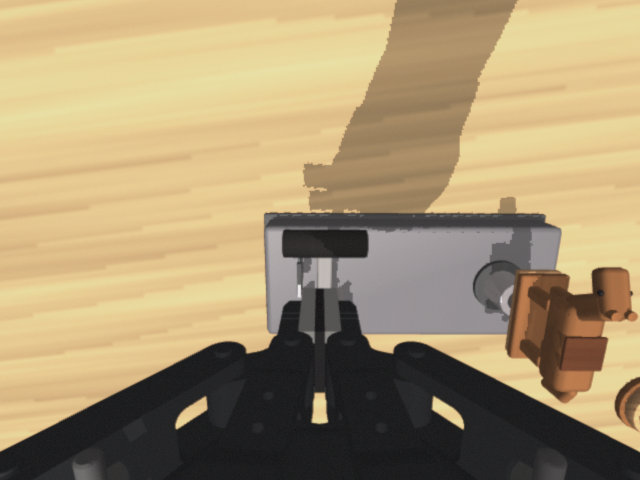

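Call:
servo_tool([
  [[0.003, -0.022, 0, -0.8, 0.45, 1, 0], [0, 0, 0, 0, 0, 2.5, 0], [0, 0, 0, 0, 0, 2.5, 0], [0, 0, 0, 0, 0, 2, 0], [0, 0, 0, 0, 0, 1, 0], [0, 0, 0, 0, 0, 0, 0], [0, 0, 0, 0, 0, 0, 0]],
])

```text
time: 12.97
ee_pos: [0.5046, -0.2343, 0.1836]
tcp_rot: [180.0, 0.1, 173.5]
wrist_force: [0.5, -0.3, -0.8]
opening: -0.0002
```

```bash
python3 - <<'E'
from h import *
delta([.4993,-.241,.15],173)
c,w=grab("wrist","pics/w10.png")
E
```

```text
t 12.9667 turn [0.0006 0.0024 0.0096] shift cm [ 0.46 -0.73  3.36]
```

View pics/w10.png

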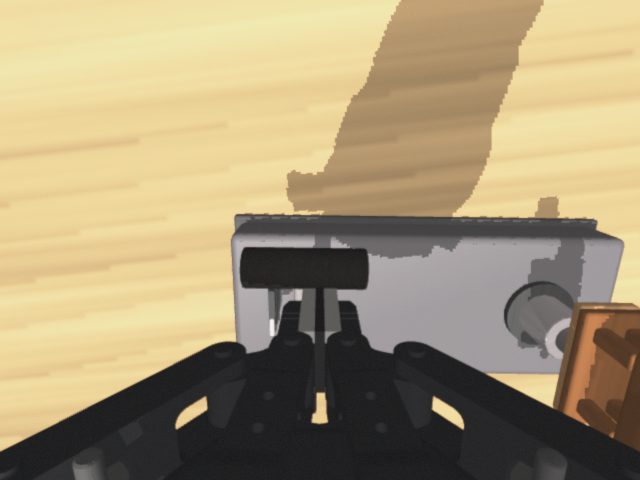

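Call:
servo_tool([
  [[0, 0.002, 0.01, 0.46, -0.75, 0.3, 0], [0, 0, 0, 0, 0, 0.8, 0], [0, 0, 0, 0, 0, 0.8, 0], [0, 0, 0, 0, 0, 0.4, 0], [0, 0, 0, 0, 0, 0, 0]],
])

```text
time: 13.43
ee_pos: [0.5005, -0.2428, 0.1627]
tcp_rot: [-179.9, 0.3, 172.9]
wrist_force: [-0.9, 0.0, 0.5]
opening: -0.0003
```

```bash
python3 - <<'E'
from h import *
delta([.4993,-.241,.15],173)
E
```

```text
t 13.4333 turn [-0.0014  0.006  -0.0016] shift cm [0.15 0.16 1.27]
```

Call:
servo_tool([
  [[0, 0.006, 0, 0.15, 0.15, 0.4, 0], [0, 0, 0, 0, 0, 0.4, 0], [0, 0, 0, 0, 0, 0.4, 0], [0, 0, 0, 0, 0, 0.4, 0], [0, 0, 0, 0, 0, 0.4, 0], [0, 0, 0, 0, 0, 0.4, 0], [0, 0, 0, 0, 0, 0.4, 0], [0, 0, 0, 0, 0, 0.4, 0]],
])

```text
time: 14.1
ee_pos: [0.4963, -0.2411, 0.1322]
tcp_rot: [-179.8, -0.2, 172.9]
wrist_force: [-3.6, -0.3, 5.1]
opening: 0.0002
```

```bash
python3 - <<'E'
from h import *
delta([.4993,-.241,.12],173)
cd,d=grab("side","pics/d6.png");cs,s=grab("scene","pics/s6.png");
def crop(im,x,y,w,h,k): return cv2.resize(im[y:y+h,x:x+w],None,fx=k,fy=k,interpolation=cv2.INTER_CUBIC)
cv2.imwrite("pics/x6.png",np.hstack([crop(d,330,120,130,130,3),crop(s,160,100,135,130,3)]))
E
```

```text
t 14.1 turn [-0.0038 -0.0028 -0.0025] shift cm [-0.3   0.05  1.22]
```

View pics/x6.png

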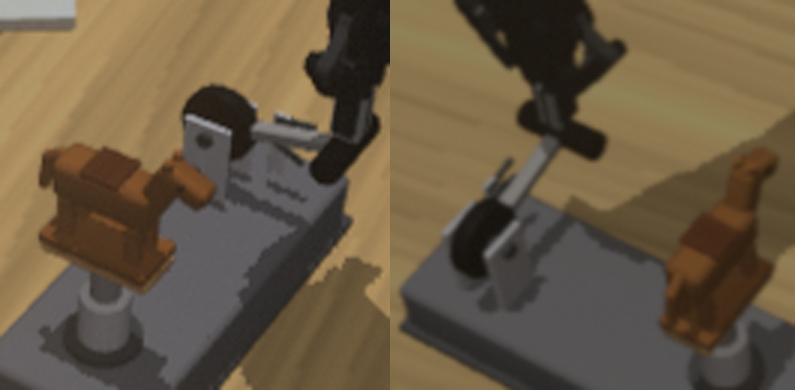

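Call:
servo_tool([
  [[0, 0, 0, 0, 0, 0.4, 0], [0, 0, 0, 0, 0, 0.4, 0], [0, 0, 0, 0, 0, 0.4, 0], [0, 0, 0, 0, 0, 0.4, 0], [0, 0, 0, 0, 0, 0.4, 0], [0, 0, 0, 0, 0, 0.4, 0], [0, 0, 0, 0, 0, 0.4, 0]],
])

```text
time: 14.78
ee_pos: [0.4949, -0.2411, 0.1053]
tcp_rot: [-179.7, -0.2, 172.8]
wrist_force: [-3.8, 0.6, 3.5]
opening: 0.0001
```

```bash
python3 - <<'E'
from h import *
delta([.4985,-.241,.072],173)
cd,d=grab("side","pics/d7.png");cs,s=grab("scene","pics/s7.png");
def crop(im,x,y,w,h,k): return cv2.resize(im[y:y+h,x:x+w],None,fx=k,fy=k,interpolation=cv2.INTER_CUBIC)
cv2.imwrite("pics/x7.png",np.hstack([crop(d,330,120,130,130,3),crop(s,160,100,135,130,3)]))
E
```

```text
t 14.7833 turn [-0.0049 -0.0036 -0.0026] shift cm [-0.37  0.07  3.33]
```

View pics/x7.png

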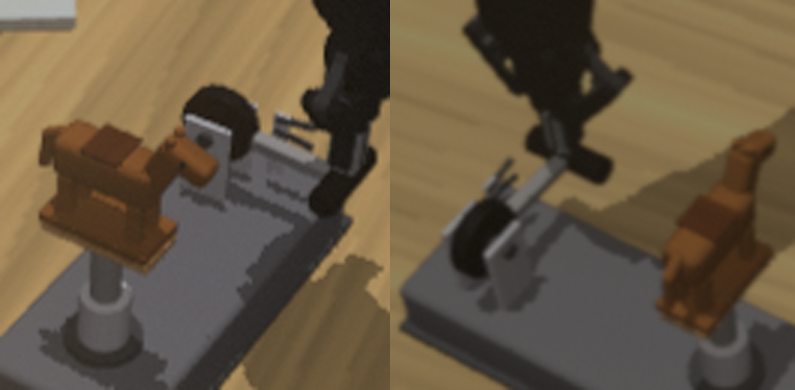

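Call:
servo_tool([
  [[0, 0, 0, -0.02, 0, 0.4, 0], [0, 0, 0, -0.04, 0, 0.4, 0], [0, 0, 0, -0.06, 0, 0.4, 0], [0, 0, 0, -0.1, 0, 0.4, 0], [0, 0, 0, -0.12, 0, 0.4, 0], [0, 0, 0, -0.14, 0, 0.4, 0]],
])

```text
time: 15.38
ee_pos: [0.4992, -0.2419, 0.0824]
tcp_rot: [-179.7, -0.2, 172.8]
wrist_force: [-3.9, -0.1, 6.3]
opening: 0.0004
```

```bash
python3 - <<'E'
from h import *
delta([.5005,-.241,.070],173)
cd,d=grab("side","pics/d8.png");cs,s=grab("scene","pics/s8.png");
def crop(im,x,y,w,h,k): return cv2.resize(im[y:y+h,x:x+w],None,fx=k,fy=k,interpolation=cv2.INTER_CUBIC)
cv2.imwrite("pics/x8.png",np.hstack([crop(d,330,120,130,130,3),crop(s,160,100,135,130,3)]))
E
```

```text
t 15.3833 turn [-0.0056 -0.0035 -0.0029] shift cm [-0.13  0.11  1.24]
```

View pics/x8.png

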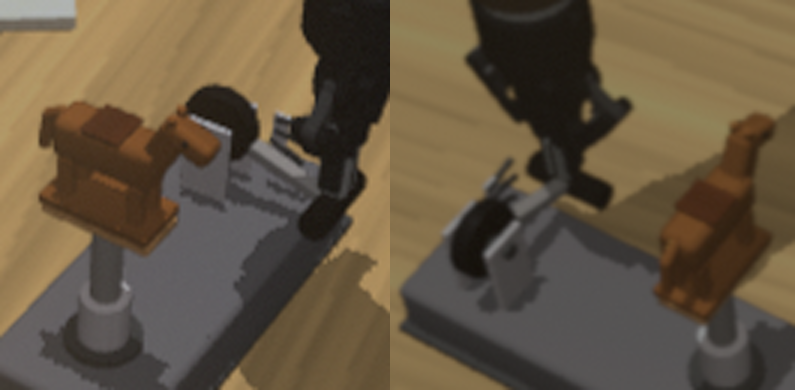

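Call:
servo_tool([
  [[0, 0, 0, -0.12, 0.05, 0.35, 0], [0, 0, 0, -0.12, 0.05, 0.35, 0], [0, 0, 0, -0.1, 0, 0.3, 0], [0, 0, 0, 0, 0, 0.2, 0]],
])

```text
time: 15.82
ee_pos: [0.5036, -0.242, 0.0711]
tcp_rot: [-179.6, -0.1, 172.8]
wrist_force: [-2.2, 1.1, 8.9]
opening: 0.0001
```

```bash
python3 - <<'E'
from h import *
delta([.5025,-.241,.0715],173)
print(bot.get_obs()["wrist_force"])
cd,d=grab("side","pics/d9.png");cs,s=grab("scene","pics/s9.png");
def crop(im,x,y,w,h,k): return cv2.resize(im[y:y+h,x:x+w],None,fx=k,fy=k,interpolation=cv2.INTER_CUBIC)
cv2.imwrite("pics/x9.png",np.hstack([crop(d,330,120,130,130,3),crop(s,160,100,135,130,3)]))
E
```

```text
t 15.8167 turn [-0.0069 -0.0015 -0.003 ] shift cm [ 0.12  0.09 -0.04]
[-2.17647422  1.10274072  8.87157164]
```

View pics/x9.png

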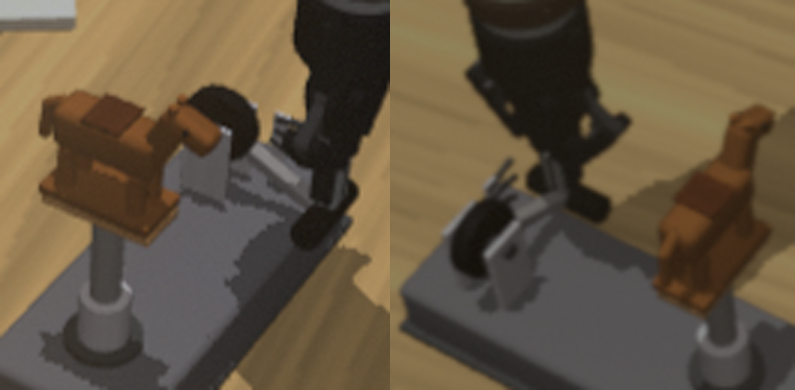

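Call:
servo_tool([
  [[0, 0, 0, 0, 0, 0.1, 0], [0, 0, 0, 0, 0, 0.15, 0], [0, 0, 0, 0, 0, 0.15, 0], [0, 0, 0, 0, 0, 0.15, 0], [0, 0, 0, 0, 0, 0.15, 0], [0, 0, 0, 0, 0, 0.15, 0]],
])

```text
time: 16.42
ee_pos: [0.5053, -0.2423, 0.0665]
tcp_rot: [-179.6, 0.2, 172.9]
wrist_force: [-4.3, 1.0, 9.1]
opening: -0.0002
```

```bash
python3 - <<'E'
from h import *
delta([.5025,-.241,.0715],173)
for i in range(3):
    cd,d=grab("side","pics/d10.png");o=bot.get_obs();print(o["time"],o["ee_pos"],o["wrist_force"])
cs,s=grab("scene","pics/s10.png");cw,w=grab("wrist","pics/w10b.png")
def crop(im,x,y,w,h,k): return cv2.resize(im[y:y+h,x:x+w],None,fx=k,fy=k,interpolation=cv2.INTER_CUBIC)
cv2.imwrite("pics/x10.png",np.hstack([crop(d,330,140,80,90,5),crop(s,240,120,80,90,5)]))
# drop the plate top corner in time pictures: predicted pixel of seat point at h
for z in (.16,.165,.17): print(z,proj(cd,[.5536,-.0846,z]),proj(cs,[.5536,-.0846,z]))
E
```

```text
t 16.4167 turn [-0.0076  0.004  -0.0025] shift cm [ 0.29  0.09 -0.51]
16.4667 [ 0.50536458 -0.2422602   0.06632849] [-4.56475739  0.39216522  9.69346803]
16.5167 [ 0.50533678 -0.24222961  0.06642682] [-4.41063179e+00 -6.72069784e-03  9.40027537e+00]
16.5667 [ 0.50530055 -0.24223931  0.06646742] [-3.58290178  0.69305757  8.76308874]
0.16 [387.4993041  191.25696156] [270.2022314  173.59537813]
0.165 [387.67462446 189.15338581] [270.01456225 171.90586386]
0.17 [387.8512917  187.03364939] [269.8255042  170.20384579]
```

View pics/x10.png

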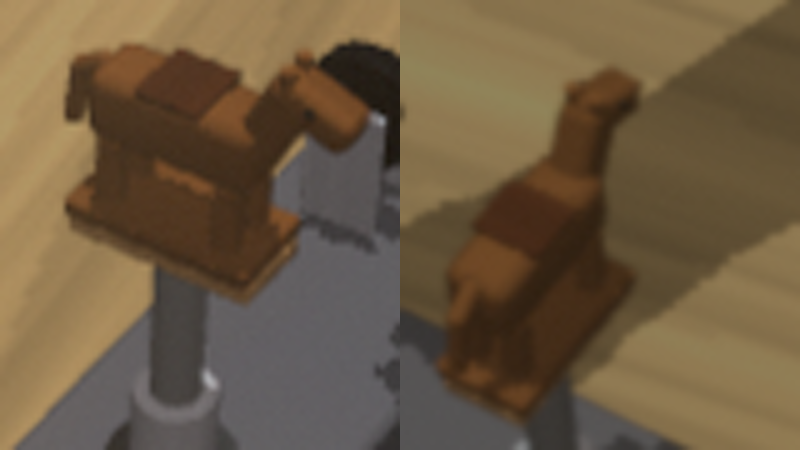

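View pics/w10b.png

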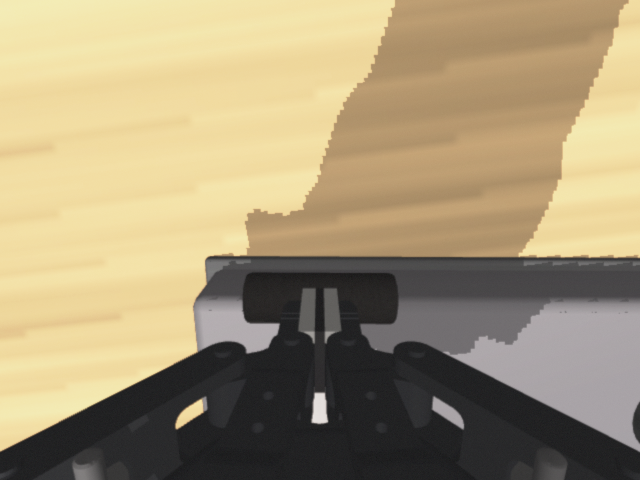

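The lever is at about 0.85–0.9 rad and the seat rose about 49 mm. The pony is upright and centred. I'll hold a little longer, then hand in.

Call:
servo_tool([
  [[0, 0, 0, 0, 0, 0.12, 0], [0, 0, 0, 0, 0, 0.1, 0], [0, 0, 0, 0, 0, 0.1, 0], [0, 0, 0, 0, 0, 0.1, 0], [0, 0, 0, 0, 0, 0.1, 0], [0, 0, 0, 0, 0, 0.1, 0]],
])

```text
time: 17.17
ee_pos: [0.5059, -0.2424, 0.065]
tcp_rot: [-179.5, 0.4, 172.9]
wrist_force: [-8.2, 1.5, 12.6]
opening: -0.0002
```

```bash
python3 - <<'E'
from h import *
for i in range(4):
    cd,d=grab("side","pics/d11.png");o=bot.get_obs();print(o["time"],o["ee_pos"],o["wrist_force"])
E
```

```text
17.2167 [ 0.50588603 -0.24234772  0.06507863] [-6.89659207  1.62932997 12.87501793]
17.2667 [ 0.50588993 -0.24235     0.0650804 ] [-7.0880763   1.13725647 11.95728417]
17.3167 [ 0.50588213 -0.24232589  0.06508317] [-6.25813134  2.06073015 11.70639712]
17.3667 [ 0.50591028 -0.24232921  0.06510943] [-6.83616536  1.63198868 12.10863593]
```

View pics/d11.png

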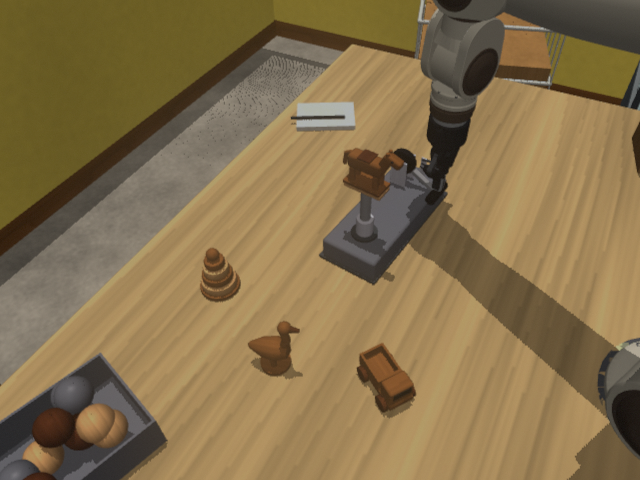

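The hold is steady at about 12 N with no drift. The pony is up at (368,170) px, and the goose, truck and rings are where they started.

```bash
python3 - <<'E'
from workcell import bot
print(bot.job_done()); o=bot.get_obs(); print(o["time"],o["ee_pos"],o["wrist_force"])
E
```

```text
the job is handed in; nothing more can be done
None
the job is handed in; nothing more can be done
```

I stood the pony on the seat and let go of it. I then pressed the lever past its third click and handed the job in at about 17.4 s, still holding it down. The hand-in gives no verdict.

Last checks before hand-in:
- **Lever:** the bar was steady with about 12 N on the wrist. The fingertip height puts the lever at about 0.9 rad, past the third click (0.84) and close to the stop (0.92).
- **Pony:** the seat had risen about 49 mm, measured from the side view. The pony still looked upright, square and centred on it in the camera views. After release it measured within about 2 mm of the seat centre.
- **Other toys:** goose, truck and ring tower looked unmoved in the side picture.

The views disagreed slightly on the stand. The seat centre differed by up to about 5 mm and its direction ranged from -6° to -11°. I used (0.591, -0.070) and -7°, well within tolerance.

The height of the pony point was not measured directly at the end.

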